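# Spin the cap carousel past the height gauge and stop at the copper cap

## Task

Take the crank knob and turn the cap carousel counterclockwise (seen from above) until the disc itself runs at 20 turns a minute (2.1 rad/s, give or take 0.4), keep it in that band for 5 seconds without a break so that the gauge can check the crowns, then bring it to rest with the tall copper cap right in front of the gauge's pointer (within 15 mm) and let go of the knob. Drive it by the knob only, without touching the disc, its caps or the gauge; never let the disc go faster than 3 rad/s or run backwards, and leave the drag shoe, the bottle, the jar and the tray alone.

Things in the scene. Friction and masses are not known exactly. Their poses are not given: they have to be found in the camera images.
- carousel (a joint): Angle of the disc about its upright axis relative to the stand, rad; grows counterclockwise seen from above, without limit or wrapping; 0 or a whole number of turns when the copper cap is right in front of the gauge's pointer. No motor. A drag shoe on the rim and the bearing brake it: steady drag 0.037 N m nominal (0.015 to 0.07 between runs) plus 0.004 N m per rad/s.
- axis (a point): Point on the carousel's upright axis, 140 mm above the table (height of the knob's middle); z up, x pointing to the gauge; fixed. Crank and disc are coupled only by a slipping magnetic clutch: torque on the disc = 0.04 N m (nominal) per rad/s by which the crank turns faster (or slower: brake) than the disc. No spring, no stick; a crank let go is carried along by the disc.
- knob_mid (a point): Middle of the black crank knob: upright cylinder 30 mm in diameter, 50 mm high (115 to 165 mm above the table), spinning freely on its pin at the end of a crank arm, 70 mm from the carousel's axis. The crank turns endlessly about that axis above the disc, at any angle to it; it must turn faster than the disc to keep it going, and the disc runs on when the crank stops.
- copper_cap (a point): Middle of the copper vacuum cap clipped in its nest on the disc: domed, 38 mm in diameter, 26 mm high, top 96 mm above the table, the one tall cap among seven flat gold crowns (32 mm in diameter, 8 mm high). The eight lie evenly on a circle of 105 mm radius about the axis.
- gauge_point (a point): Point fixed to the stand, 105 mm from the axis, right in front of the gauge's pointer: the copper cap's middle has to stop here (height does not matter).
- disc_top (a point): The aluminium disc, a flywheel: 330 mm in diameter, 10 mm thick, top 70 mm above the table, with the eight caps clipped to it. Nominal mass 2.2 kg, moment of inertia 0.027 kg m2 (up to 40 % off between runs). This point: on the axis, at the height of its top face; turns with the disc, x points to the copper cap.
- stand: The fixed green stand (round foot 200 mm across) with the grey steel height gauge on its outrigger: gauge column 263 mm from the axis, 224 mm high above the table, its pointer at 86 mm height reaching in to just off the disc's rim. Opposite, a guide at the rim, top 100 mm. Origin on the table under the axis, x to the gauge.
- shoe: Dark steel drag shoe, a block 30 x 36 x 34 mm, about 120 g, resting loose on the disc's rim in a guide on the side of the stand opposite the gauge, 148 mm from the axis, top 104 mm above the table; it rubs on the disc as a brake. Origin at the centre of its underside. To be left in its guide.
- bottle: Olive glass bottle, 66 mm in diameter, 220 mm high, standing loose; origin at the centre of its underside. To be left alone.
- jar: Glass jar with steel lid, 70 mm in diameter, 80 mm high, standing loose; origin at the centre of its underside. To be left alone.
- tray: Grey open tray 150 x 110 x 40 mm, loose; origin at the centre of its underside. To be left alone.

How it is judged:
By the outcome, as a careful person would: the job done as asked, in the order asked, and still so for the second after the job is handed in, with the robot touching nothing.
It also fails if it takes over 58 s, if anything falls off the work surface, if the arm or the gripper's body presses on something with over 40 N, if the wrist force passes 120 N, or if a joint passes its speed limit or range.

## Robot

A 6-joint arm with a two-finger parallel gripper is mounted at the origin on the work surface. World frame = base frame: x ahead of the robot, y to its left, z up, the work surface at z = 0. Lengths are in m, angles in rad, forces in N, time in s.
With the tool pointing down it reaches from about 0.3 to 0.875 m from the base axis. Payload 4.2 kg.
Tool frame: the origin (TCP) lies where the fingers leave the gripper's body, on its centre line; the fingertips stand 73 mm ahead of it and the grasp point (between the pads) lies 54 mm ahead of it; z points along the fingers, y is the line along which they close (so a half turn about z gives the same grasp; the last joint's range is limited). The gripper opens to 85 mm and grips with 20 to 120 N. Pads are 22 mm wide; open, the fingers measure 114 mm over their backs; the gripper's body (76 mm by 85 mm) begins 54 mm behind the grasp point. The pads swing forward as they close: fully open they stand 13 mm farther back than shut.
Start: joints at [-1.296, 0.32, 1.565, -0, 1.257, -0.02], TCP at [0.167, -0.55, 0.304] pointing down, gripper open.
Joint ranges: [-3.11, 3.11], [-0.84, 2.01], [0.21, 2.61], [-1.34, 4.49], [0.05, 2.63], [-2.56, 2.56]. Speed limits (rad/s): [2.57, 2.57, 3.14, 3.14, 3.14, 3.14].

## Interface

Orientations are given as a unit quaternion [w, x, y, z].
In Python, from station import bot, optics, finder gives the robot as it stands.
- The arm moves only by the tool arm_command, never from a script. Its argument "rows" is a list of rows, each an object of numbers: "dx", "dy", "dz": the shift along the tool's x, y, z as a fraction of full scale; "rx", "ry", "rz": the turn, a rotation vector about the tool's x, y, z as a fraction of full scale; "fingers": the opening, from 0 (shut) to 1 (fully open). A call has 1 to 8 rows; each row is the pose to reach, as a shift and turn from the pose commanded when the call began, along the tool's axes at that moment; what a row does not reach only later rows make up. Full scale, the value 1, is 150 mm for a shift and 90 degrees for a turn. A row lasts 1/10 s, in which the tool goes at most 50 mm and 8.59 degrees, less where a joint would pass 70% of its speed; a pose out of reach is approached as far as the arm can. A call with a number of a shift or a turn outside -1 to 1 is refused whole. A call with a gripper value outside its range is refused whole. The fingers move at their own pace and stop on an object; "squeeze" is the grip in N (left out, the last holds). Time passes only in rows, so rows that repeat a pose let the fingers close. It gives the time, the measured TCP pose, the force, the opening and the grip force at its end, in the units of the state.
- bot.state(): the state, without advancing time (a new reading comes with each control period).
- optics.read_camera(name): name is "side" or "top"; returns the picture (420x560x3 uint8, red, green, blue); there is no depth.
- optics.calibration(name): a dict with "mtx" (3x3 intrinsics, pixels), "T" (4x4, takes a point from camera to world coordinates). Camera axes: x right, y up, looking along -z (the intrinsics and any distortion apply to the point x, -y, -z); pixel columns grow to the right and rows downward; lengths in m; the calibration is good to about 2 mm. A picture is of the moment at which its call begins. calibration takes no time and is no camera call.
- bot.close_job(): hands the job in; it is judged then, once.
Trained networks look in the newest picture that a camera, given by its name, has taken for a name from the list of things; names that differ only in an ending like _2 or _b are one class to them, and where a whole thing is asked for, a point or a joint stands for the part that bears it (a point fixed in the world has none). Each returns a list of dicts, best first, with "confidence" (0 to 1); they miss things now and then, are a little off and sometimes report something else, mostly with a low value. They report only what shows in the picture. A call takes as long as a camera call.
- finder.spot_in(label, camera): "xyz" ([x, y, z] in m, in the coordinates of the camera as it stood for that picture, good to about 4 mm: the middle of the surface that is visible of it).
- finder.spot_point(label, camera): "xyz" ([x, y, z] in m, in the coordinates of the camera as it stood for that picture, good to about 4 mm: a listed point, or the origin of a listed thing).
The state is a dict: "clock": time; "joint_positions": joint angles; "qvel": joint speeds; "joint_efforts": joint torques, N m; "eef_pos": TCP position; "orientation": TCP orientation; "contact_force": force on the tool from outside, world axes, zero at the start; "ft_torque": the same for the moment, N m; "gripper_width": opening from 0.0 (shut) to 1.0 (fully open); "gripper_force": force on a finger pad.
Only numpy, scipy, OpenCV 4.12 (cv2) and the standard library are available. Lean on these libraries where they do the work, as an engineer would, in place of code of your own. Each camera call takes 0.05 s, during which the arm holds its last target. There are 200 camera calls.

## Working session

There is one attempt and no reset: what is moved stays moved. The work goes in short steps, Python scripts to look and compute and a tool call to move; the robot and the scene stay as the last step left them, time stands still between calls to the robot, and variables do not carry over. Pictures are saved under pics/ and viewed, at most 10 in all, crops included, and the job is handed in when it is done.

Besides the shell and the picture viewer there is one more tool, called in YAML: its name, and indented under it one key for each argument. arm_command: Moves the arm, as the interface text tells. Its arguments: {"type":"object","properties":{"rows":{"type":"array","items":{"type":"object","properties":{"dx":{"type":"number","minimum":-1,"maximum":1},"dy":{"type":"number","minimum":-1,"maximum":1},"dz":{"type":"number","minimum":-1,"maximum":1},"rx":{"type":"number","minimum":-1,"maximum":1},"ry":{"type":"number","minimum":-1,"maximum":1},"rz":{"type":"number","minimum":-1,"maximum":1},"fingers":{"type":"number"}}}},"squeeze":{"type":"number"}},"required":["rows"]}

```bash
mkdir -p pics; ls; cat > h.py <<'E'
import numpy as np, cv2
from station import bot, optics, finder
def W(cam,p):
    T=np.array(optics.calibration(cam)["T"]); return (T@np.r_[p,1])[:3]
def see(label,cam,fn='spot_point',n=1):
    r=getattr(finder,fn)(label,cam)
    return [(round(d['confidence'],2),W(cam,d['xyz']).round(4).tolist()) for d in r[:n]]
E
python3 - <<'E'
from h import *
for c in ("side","top"):
    im=optics.read_camera(c); cv2.imwrite(f"pics/{c}0.png",im[:,:,::-1])
    print(c,np.array(optics.calibration(c)["T"]).round(3).tolist())
    for l in ("axis","knob_mid","copper_cap","gauge_point","disc_top","stand","shoe","bottle","jar","tray"): print(l,see(l,c))
s=bot.state(); print(s)
E
```

```text
pics
side [[-0.95, 0.238, -0.2, 0.188], [-0.311, -0.722, 0.618, 0.988], [0.002, 0.649, 0.761, 1.363], [0.0, 0.0, 0.0, 1.0]]
axis [(0.57, [0.5788, 0.0557, 0.1421])]
knob_mid [(0.42, [0.5324, 0.1169, 0.1356])]
copper_cap [(0.77, [0.4964, -0.0073, 0.0863])]
gauge_point [(0.85, [0.6799, 0.0642, 0.0871])]
disc_top [(0.68, [0.5768, 0.0618, 0.067])]
stand []
shoe [(0.62, [0.4316, 0.0489, 0.0689])]
bottle [(0.86, [0.4291, -0.4602, -0.0027])]
jar [(0.95, [0.6389, -0.4531, -0.0022])]
tray [(0.98, [0.546, 0.5142, 0.0029])]
top [[0.012, 0.998, -0.054, 0.429], [-1.0, 0.012, 0.002, -0.015], [0.002, 0.054, 0.999, 1.548], [0.0, 0.0, 0.0, 1.0]]
axis [(0.62, [0.5758, 0.0495, 0.1378])]
knob_mid [(0.39, [0.5278, 0.1122, 0.1376])]
copper_cap [(0.62, [0.4972, -0.0111, 0.0826])]
gauge_point [(0.89, [0.6805, 0.0605, 0.0906])]
disc_top [(0.72, [0.5727, 0.05, 0.0009])]
stand [(0.65, [0.5716, 0.0486, 0.0017])]
shoe [(0.46, [0.4293, 0.0478, 0.0691])]
bottle [(0.88, [0.4284, -0.463, 0.0018])]
jar [(0.96, [0.6388, -0.4611, 0.0039])]
tray [(0.63, [0.5435, 0.5095, -0.0038])]
{'clock': 1.1, 'joint_positions': array([-1.29596909e+00,  3.19614209e-01,  1.56449980e+00, -3.16934673e-05,
        1.25740280e+00, -1.99966700e-02]), 'qvel': array([-0.00060333,  0.00253731,  0.00179371, -0.00029333,  0.00078919,
       -0.0011557 ]), 'joint_efforts': array([ 6.36863824e-04, -4.15416706e+01, -2.34420240e+01,  1.51312302e-04,
        4.18452437e-04,  8.02813645e-06]), 'eef_pos': array([ 0.16707647, -0.55020077,  0.30392985]), 'orientation': array([ 3.95273145e-05,  9.89153801e-01,  1.46883481e-01, -1.01344556e-05]), 'contact_force': array([ 0.31192954, -0.49780588, -0.82960719]), 'ft_torque': array([ 0.01309672,  0.02468147, -0.02767476]), 'gripper_force': 0.0, 'gripper_width': 1.0014081105443493}
```

View pics/top0.png

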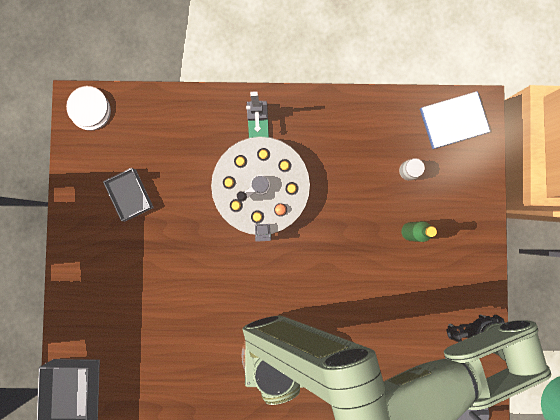

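View pics/side0.png

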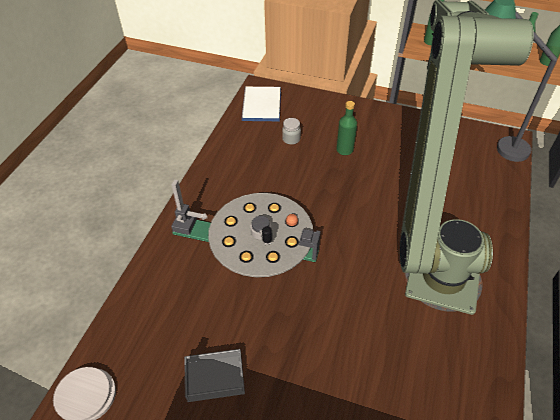

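The top view shows the disc centred near (260,185), the knob at (241,196), copper cap at (280,210), gauge at (256,110) and shoe at (263,233). The side view agrees: knob at (267,234), copper cap at (292,220). I'll refine the axis from the crowns.

```bash
cat >> h.py <<'E'
def ray(cam,uv,z):
    c=optics.calibration(cam); T=np.array(c["T"]); m=np.array(c["mtx"])
    k=np.linalg.inv(m)@np.array([uv[0],uv[1],1.]); d=T[:3,:3]@np.array([k[0],-k[1],-k[2]])
    o=T[:3,3]; return o+d*(z-o[2])/d[2]
def proj(cam,p):
    c=optics.calibration(cam); T=np.linalg.inv(np.array(c["T"])); q=(T@np.r_[p,1])[:3]
    v=np.array(c["mtx"])@np.array([q[0],-q[1],-q[2]]); return v[:2]/v[2]
def blobs(im,lo,hi,cam,ctr=(0.577,0.053),rad=0.16,z=0.08,amin=6):
    hsv=cv2.cvtColor(im,cv2.COLOR_RGB2HSV); m=cv2.inRange(hsv,np.array(lo),np.array(hi))
    n,l,st,c=cv2.connectedComponentsWithStats(m); out=[]
    for i in range(1,n):
        p=ray(cam,c[i],z)
        if st[i,4]>=amin and np.hypot(*(p[:2]-ctr))<rad: out.append((st[i,4],c[i].round(1),p))
    return out
E
python3 - <<'E'
from h import *
from scipy.optimize import least_squares
for c in ("side","top"):
    im=cv2.imread(f"pics/{c}0.png")[:,:,::-1].copy()
    hsv=cv2.cvtColor(im,cv2.COLOR_RGB2HSV)
    for p in ([(292,220),(250,208),(246,257)] if c=="side" else [(280,210),(240,161),(292,188)]): print(p,hsv[p[1],p[0]])
    g=blobs(im,(18,110,90),(35,255,255),c,z=.078); P=np.array([b[2][:2] for b in g])
    print(c,[(b[0],b[1].tolist(),b[2][:2].round(4).tolist()) for b in g])
    if len(P)>3:
        f=least_squares(lambda q:np.hypot(*(P-q).T)-.105,[.577,.053]); print("axis",f.x.round(4),(f.fun*1e3).round(1))
    for b in blobs(im,(3,100,80),(14,255,255),c,z=.09): print("cop",b[0],b[1],b[2].round(4))
    for b in blobs(im,(0,0,0),(180,255,45),c,z=.14): print("blk",b[0],b[1],b[2].round(4))
    cv2.imwrite(f"pics/{c}z.png",cv2.resize(im[80:260,180:340][:,:,::-1] if c=="top" else im[170:300,150:340][:,:,::-1],None,fx=3.3,fy=3.3,interpolation=2))
E
```

```text
(292, 220) [ 12 137 249]
(250, 208) [ 19 155 227]
(246, 257) [ 18 157 221]
side [(np.int32(53), [249.2, 207.1], [0.6423, -0.0153]), (np.int32(51), [274.0, 207.0], [0.5663, -0.0405]), (np.int32(56), [230.4, 220.3], [0.6794, 0.055]), (np.int32(60), [228.5, 240.6], [0.6546, 0.1313]), (np.int32(57), [291.5, 241.1], [0.4704, 0.0726]), (np.int32(62), [245.7, 255.8], [0.5841, 0.1678]), (np.int32(68), [272.6, 256.3], [0.507, 0.1442])]
axis [0.5745 0.0638] [-0.8 -0.3  0.2 -0.3 -0.5 -0.6 -0. ]
cop 118 [291.3 219.5] [0.4939 0.001  0.09  ]
blk 47 [278.5 194.3] [ 0.5516 -0.0452  0.14  ]
blk 19 [299.7 203.6] [ 0.4767 -0.0291  0.14  ]
blk 35 [249.2 207.4] [0.62   0.0346 0.14  ]
blk 35 [274.3 207.6] [0.5464 0.0111 0.14  ]
blk 7 [209.  210.3] [0.733  0.0838 0.14  ]
blk 41 [311.6 219.4] [0.424 0.02  0.14 ]
blk 32 [230.5 220.8] [0.6547 0.1015 0.14  ]
blk 134 [266.8 234.3] [0.5336 0.1156 0.14  ]
blk 9 [291.  225.7] [0.4757 0.0625 0.14  ]
blk 41 [228.4 241.2] [0.6315 0.1747 0.14  ]
blk 39 [291.5 241.3] [0.4565 0.1174 0.14  ]
blk 43 [246.2 256.3] [0.5629 0.2087 0.14  ]
blk 44 [273.2 256.5] [0.4897 0.185  0.14  ]
(280, 210) [ 14 133 255]
(240, 161) [ 26 140 255]
(292, 188) [ 26 136 255]
top [(np.int32(49), [262.8, 153.8], [0.6798, 0.047]), (np.int32(50), [239.5, 160.8], [0.6553, 0.1239]), (np.int32(48), [283.9, 165.1], [0.6427, -0.024]), (np.int32(46), [228.0, 182.1], [0.5839, 0.1609]), (np.int32(48), [291.0, 188.1], [0.5664, -0.0482]), (np.int32(47), [235.1, 205.3], [0.5073, 0.1361]), (np.int32(52), [256.5, 216.5], [0.4709, 0.0647])]
axis [0.5753 0.0563] [-0.  -0.3 -0.2 -0.1 -0.2 -0.1 -0.3]
cop 80 [281. 209.] [ 0.496  -0.0157  0.09  ]
```

View pics/topz.png

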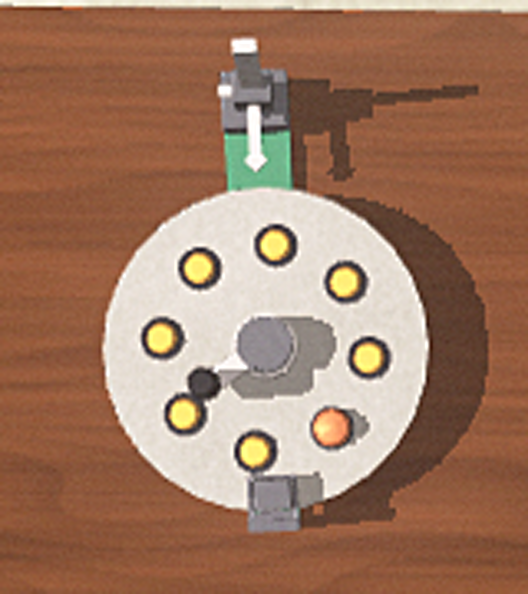

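View pics/sidez.png

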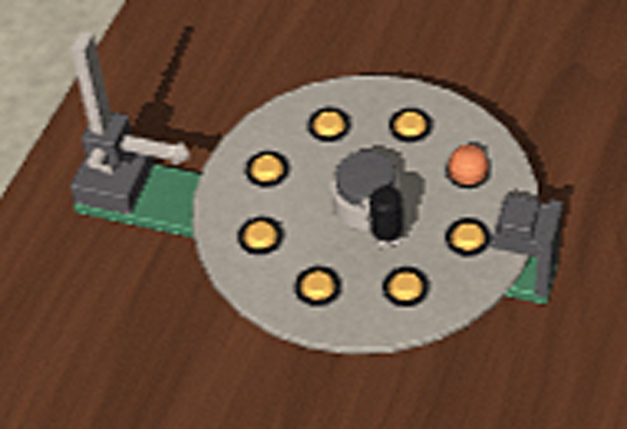

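```bash
python3 - <<'E'
from h import *
a=np.array([.5753,.0563])
print("knob top",ray("top",(241.5,196.2),.165),ray("top",(241.5,196.2),.165)[:2]-a)
for n,uv,z in (("tip",(257.2,130),.086),("ptr base",(257,113),.086),("shoe",(263,229),.104),("column",(254,94),.224),("gauge foot",(257,107),.05)):
    p=ray("top",uv,z)[:2]-a; print(n,p.round(4),np.hypot(*p).round(4),np.arctan2(p[1],p[0]).round(3))
b=np.array([.5745,.0638])
p=ray("side",(150+183/3.3,170+155/3.3),.086)[:2]-b; print("side tip",p,np.arctan2(p[1],p[0]))
for z in (.09,.1,.11,.12,.13,.14,.15): print(z,ray("side",(262.2,222.7),z)[:2].round(4),ray("top",(260.3,184.5),z)[:2].round(4))
p=ray("side",(266.8,234.3),.14)[:2]-b;print("side knob",p,np.hypot(*p),np.arctan2(p[1],p[0]))
E
```

```text
knob top [0.53109688 0.10761624 0.165     ] [-0.04420312  0.05131624]
tip [0.1825 0.0099] 0.1828 0.054
ptr base [0.2397 0.0114] 0.24 0.047
shoe [-0.1454 -0.0147] 0.1461 -3.041
column [0.2612 0.0135] 0.2616 0.052
gauge foot [0.2699 0.0137] 0.2703 0.051
side tip [0.18205285 0.00910642] 0.04997910088322624
0.09 [0.5767 0.0416] [0.5759 0.0531]
0.1 [0.5736 0.049 ] [0.5749 0.0526]
0.11 [0.5706 0.0564] [0.5739 0.0522]
0.12 [0.5675 0.0639] [0.5729 0.0517]
0.13 [0.5645 0.0713] [0.5719 0.0512]
0.14 [0.5614 0.0787] [0.5709 0.0508]
0.15 [0.5584 0.0862] [0.5699 0.0503]
side knob [-0.04090224  0.05195632] 0.0661245213371061 2.2377100221651367
```

arm_command:
  rows:
    - {"dx":1,"dy":-0.98,"rz":-0.5,"fingers":1}
    - {"dx":1,"dy":-0.98,"rz":-0.5,"fingers":1}
    - {"dx":1,"dy":-0.98,"rz":-0.5,"fingers":1}
    - {"dx":1,"dy":-0.98,"rz":-0.5,"fingers":1}
    - {"dx":1,"dy":-0.98,"rz":-0.5,"fingers":1}
    - {"dx":1,"dy":-0.98,"rz":-0.5,"fingers":1}
  squeeze: 25

```text
invalid input at $.rows[0]: expected keys dx, dy, dz, rx, ry, rz, fingers
```

```bash
cat >> h.py <<'E'
from scipy.spatial.transform import Rotation as R
def pose():
    s=bot.state(); q=s["orientation"]; return s,R.from_quat([q[1],q[2],q[3],q[0]])
def to(target,yaw):  # yaw: world angle of tool y
    s,r=pose(); M=r.as_matrix(); d=M.T@(np.array(target)-s["eef_pos"])/.15
    yw=np.arctan2(M[1,1],M[0,1]); dy=(yaw-yw+np.pi)%(2*np.pi)-np.pi
    print("t",s["clock"],"pos",s["eef_pos"].round(4),"yaw",yw.round(3),"shift",d.round(3),"rz",(-dy/(np.pi/2)).round(3),"F",s["contact_force"].round(1),"q",s["joint_positions"].round(2),"grip",s["gripper_width"].round(3),s["gripper_force"])
E
python3 -c "
from h import *
to((.5305,.112,.304),.6)"
```

```text
Traceback (most recent call last):
  File "h.py", line 28, in to
    print("t",s["clock"],"pos",s["eef_pos"].round(4),"yaw",yw.round(3),"shift",d.round(3),"rz",(-dy/(np.pi/2)).round(3),"F",s["contact_force"].round(1),"q",s["joint_positions"].round(2),"grip",s["gripper_width"].round(3),s["gripper_force"])
                                                                                                                                                                                                 ^^^^^^^^^^^^^^^^^^^^^^^^
AttributeError: 'float' object has no attribute 'round'
```

arm_command:
  rows:
    - {"dx":1,"dy":-0.98,"dz":0,"rx":0,"ry":0,"rz":-0.5,"fingers":1}
    - {"dx":1,"dy":-0.98,"dz":0,"rx":0,"ry":0,"rz":-0.5,"fingers":1}
    - {"dx":1,"dy":-0.98,"dz":0,"rx":0,"ry":0,"rz":-0.5,"fingers":1}
    - {"dx":1,"dy":-0.98,"dz":0,"rx":0,"ry":0,"rz":-0.5,"fingers":1}
    - {"dx":1,"dy":-0.98,"dz":0,"rx":0,"ry":0,"rz":-0.5,"fingers":1}
    - {"dx":1,"dy":-0.98,"dz":0,"rx":0,"ry":0,"rz":-0.5,"fingers":1}
  squeeze: 25

```text
clock: 1.7
eef_pos: [0.2687, -0.364, 0.3043]
orientation: [0.0, 0.856, 0.517, 0.0]
contact_force: [0.3, 0.7, -1.0]
gripper_width: 1.001
gripper_force: 0.0
```

```bash
sed -i 's/s\["gripper_width"\].round(3)/round(float(s["gripper_width"]),3)/' h.py
python3 -c "
from h import *
to((.5305,.112,.304),.6)"
```

```text
t 1.7 pos [ 0.2687 -0.364   0.3043] yaw -0.484 shift [3.621e+00 6.800e-02 2.000e-03] rz -0.69 F [ 0.3  0.7 -1. ] q [-0.96  0.13  1.82  0.    1.19 -0.48] grip 1.001 0.0
```

arm_command:
  rows:
    - {"dx":1,"dy":0,"dz":0,"rx":0,"ry":0,"rz":0,"fingers":1}
    - {"dx":1,"dy":0,"dz":0,"rx":0,"ry":0,"rz":0,"fingers":1}
    - {"dx":1,"dy":0,"dz":0,"rx":0,"ry":0,"rz":0,"fingers":1}

```text
clock: 2.0
eef_pos: [0.3389, -0.2323, 0.3041]
orientation: [0.0, 0.858, 0.513, 0.0]
contact_force: [1.1, -0.4, 0.4]
gripper_width: 0.998
gripper_force: 0.0
```

arm_command:
  rows:
    - {"dx":1,"dy":0,"dz":0,"rx":0,"ry":0,"rz":0,"fingers":1}
    - {"dx":1,"dy":0,"dz":0,"rx":0,"ry":0,"rz":0,"fingers":1}
    - {"dx":1,"dy":0,"dz":0,"rx":0,"ry":0,"rz":0,"fingers":1}

```text
clock: 2.3
eef_pos: [0.4098, -0.0994, 0.3043]
orientation: [0.001, 0.858, 0.514, 0.0]
contact_force: [0.5, -0.7, 0.3]
gripper_width: 0.996
gripper_force: 0.0
```

arm_command:
  rows:
    - {"dx":1,"dy":0,"dz":0,"rx":0,"ry":0,"rz":0,"fingers":1}
    - {"dx":1,"dy":0,"dz":0,"rx":0,"ry":0,"rz":0,"fingers":1}
    - {"dx":1,"dy":0,"dz":0,"rx":0,"ry":0,"rz":0,"fingers":1}

```text
clock: 2.6
eef_pos: [0.4805, 0.0331, 0.3042]
orientation: [0.0, 0.858, 0.514, 0.0]
contact_force: [0.5, 0.3, 1.1]
gripper_width: 0.999
gripper_force: 0.0
```

arm_command:
  rows:
    - {"dx":0.62,"dy":0.07,"dz":0,"rx":0,"ry":0,"rz":-0.69,"fingers":1}
    - {"dx":0.62,"dy":0.07,"dz":0,"rx":0,"ry":0,"rz":-0.69,"fingers":1}
    - {"dx":0.62,"dy":0.07,"dz":0,"rx":0,"ry":0,"rz":-0.69,"fingers":1}
    - {"dx":0.62,"dy":0.07,"dz":0,"rx":0,"ry":0,"rz":-0.69,"fingers":1}
    - {"dx":0.62,"dy":0.07,"dz":0,"rx":0,"ry":0,"rz":-0.69,"fingers":1}
    - {"dx":0.62,"dy":0.07,"dz":0,"rx":0,"ry":0,"rz":-0.69,"fingers":1}
    - {"dx":0.62,"dy":0.07,"dz":0,"rx":0,"ry":0,"rz":-0.69,"fingers":1}
    - {"dx":0.62,"dy":0.07,"dz":0,"rx":0,"ry":0,"rz":-0.69,"fingers":1}

```text
clock: 3.4
eef_pos: [0.533, 0.1081, 0.3039]
orientation: [0.0, 0.468, 0.884, -0.0]
contact_force: [-0.4, -0.5, -0.3]
gripper_width: 1.001
gripper_force: 0.0
```

```bash
python3 -c "
from h import *
to((.5305,.112,.200),.6)
for c in ('top','side'):
    im=optics.read_camera(c); cv2.imwrite(f'pics/{c}1.png',im[:,:,::-1])
    print(blobs(im,(3,100,80),(14,255,255),c,z=.09), see('knob_mid',c))
a=cv2.imread('pics/top1.png')[80:260,180:340];b=cv2.imread('pics/side1.png')[130:310,180:340]
cv2.imwrite('pics/c1.png',cv2.resize(np.hstack([a,b]),None,fx=2.5,fy=2.5))
"
```

```text
t 3.4 pos [0.533  0.1081 0.3039] yaw 0.597 shift [0.031 0.001 0.693] rz -0.002 F [-0.4 -0.5 -0.3] q [ 0.18  0.27  1.64 -0.    1.24 -0.42] grip 1.001 0.0
[(np.int32(83), array([280.7, 209.1]), array([ 0.49573547, -0.0150469 ,  0.09      ]))] []
[(np.int32(119), array([291.4, 219.6]), array([0.49380892, 0.00111911, 0.09      ]))] [(0.73, [0.5337, 0.1169, 0.1363])]
```

View pics/c1.png

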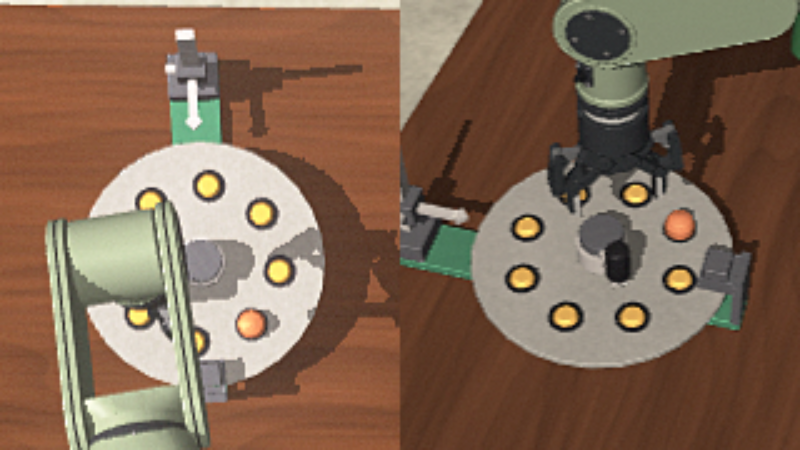

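Gripper hovers over the knob, with the fingers clear of the hub, and the copper cap is visible in both cameras (top 250,323; side 680,225 in this crop). Descend and grip.

arm_command:
  rows:
    - {"dx":0.03,"dy":0,"dz":0.3,"rx":0,"ry":0,"rz":0,"fingers":1}
    - {"dx":0.03,"dy":0,"dz":0.6,"rx":0,"ry":0,"rz":0,"fingers":1}
    - {"dx":0.03,"dy":0,"dz":0.69,"rx":0,"ry":0,"rz":0,"fingers":1}
    - {"dx":0.03,"dy":0,"dz":0.69,"rx":0,"ry":0,"rz":0,"fingers":0.8}
    - {"dx":0.03,"dy":0,"dz":0.69,"rx":0,"ry":0,"rz":0,"fingers":0.5}
    - {"dx":0.03,"dy":0,"dz":0.69,"rx":0,"ry":0,"rz":0,"fingers":0.4}
    - {"dx":0.03,"dy":0,"dz":0.69,"rx":0,"ry":0,"rz":0,"fingers":0.3}
    - {"dx":0.03,"dy":0,"dz":0.69,"rx":0,"ry":0,"rz":0,"fingers":0.2}
  squeeze: 25

```text
clock: 4.4
eef_pos: [0.5312, 0.1119, 0.2019]
orientation: [0.001, 0.47, 0.883, 0.001]
contact_force: [-0.7, 0.1, 4.4]
gripper_width: 0.341
gripper_force: 26.0
```

arm_command:
  rows:
    - {"dx":0,"dy":0,"dz":0,"rx":0,"ry":0,"rz":0,"fingers":0.2}
    - {"dx":0,"dy":0,"dz":0,"rx":0,"ry":0,"rz":0,"fingers":0.2}
    - {"dx":0,"dy":0,"dz":0,"rx":0,"ry":0,"rz":0,"fingers":0.2}

```text
clock: 4.7
eef_pos: [0.5313, 0.1119, 0.2019]
orientation: [0.001, 0.47, 0.883, 0.001]
contact_force: [0.4, 0.6, 5.6]
gripper_width: 0.339
gripper_force: 26.2
```

```bash
python3 -c "
from h import *
to((.5305,.112,.200),.6)
for c in ('side','top'):
    im=optics.read_camera(c); cv2.imwrite(f'pics/{c}2.png',im[:,:,::-1])
    print(blobs(im,(3,100,80),(14,255,255),c,z=.09))
a=cv2.imread('pics/top2.png')[80:260,180:340];b=cv2.imread('pics/side2.png')[130:310,180:340]
cv2.imwrite('pics/c2.png',cv2.resize(np.hstack([a,b]),None,fx=2.5,fy=2.5))
"
```

```text
t 4.7 pos [0.5313 0.1119 0.2019] yaw 0.593 shift [ 0.003 -0.004  0.013] rz -0.004 F [0.4 0.6 5.6] q [ 0.19  0.35  1.79 -0.    0.99 -0.41] grip 0.339 26.170238200575113
[(np.int32(101), array([292. , 219.9]), array([0.49153925, 0.00170493, 0.09      ]))]
[(np.int32(92), array([280.4, 208.9]), array([ 0.49647254, -0.01408959,  0.09      ]))]
```

View pics/c2.png

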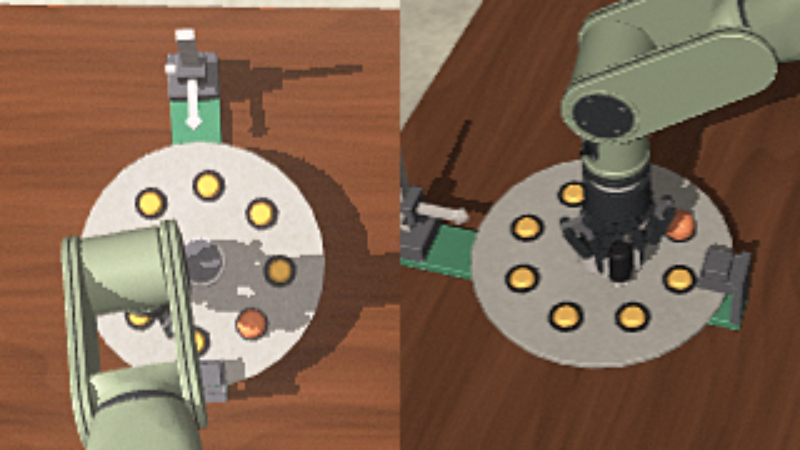

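Knob is gripped (29 mm opening). First a slow arc, in four short moves, so I can fit the crank's true centre from the measured poses.

```bash
cat >> h.py <<'E'
import json,os,sys
YAW=.5933; ex=np.array([-np.sin(YAW),np.cos(YAW)]); ey=np.array([np.cos(YAW),np.sin(YAW)])
def gen(plan,commit=True):
    """plan: list of calls, each a list of angle steps per row; prints dx,dy per row, stores the command."""
    s=json.load(open("cmd.json")); cmd=np.array(s["cmd"]); phi=s["phi"]; c=np.array(s["c"])
    for call in plan:
        out=[]
        for st in call:
            phi+=st; d=(c+.07*np.array([np.cos(phi),np.sin(phi)])-cmd)/.15
            u=(round(float(d@ex),2),round(float(d@ey),2)); out.append(u)
        print(out); cmd=cmd+.15*(u[0]*ex+u[1]*ey)
    if commit: json.dump(dict(cmd=cmd.tolist(),phi=phi,c=c.tolist()),open("cmd.json","w"))
E
python3 -c "
from h import *
json.dump(dict(cmd=[.5305,.1118],phi=2.257,c=[.575,.0585]),open('cmd.json','w'))
gen([[.08,.1,.1,.12]]+[[.12]*4]*3)"
```

```text
[(-0.0, -0.03), (-0.01, -0.08), (-0.03, -0.12), (-0.05, -0.17)]
[(-0.03, -0.05), (-0.06, -0.09), (-0.1, -0.13), (-0.15, -0.17)]
[(-0.05, -0.03), (-0.1, -0.05), (-0.15, -0.07), (-0.21, -0.08)]
[(-0.05, 0.0), (-0.11, 0.0), (-0.16, 0.01), (-0.22, 0.03)]
```

arm_command:
  rows:
    - {"dx":0,"dy":-0.03,"dz":-0.01,"rx":0,"ry":0,"rz":0,"fingers":0.2}
    - {"dx":-0.01,"dy":-0.08,"dz":-0.01,"rx":0,"ry":0,"rz":0,"fingers":0.2}
    - {"dx":-0.03,"dy":-0.12,"dz":-0.01,"rx":0,"ry":0,"rz":0,"fingers":0.2}
    - {"dx":-0.05,"dy":-0.17,"dz":-0.01,"rx":0,"ry":0,"rz":0,"fingers":0.2}

```text
clock: 5.2
eef_pos: [0.5135, 0.0908, 0.2021]
orientation: [0.0, 0.47, 0.883, 0.0]
contact_force: [3.8, -1.5, -0.3]
gripper_width: 0.344
gripper_force: 25.7
```

arm_command:
  rows:
    - {"dx":-0.03,"dy":-0.05,"dz":0,"rx":0,"ry":0,"rz":0,"fingers":0.2}
    - {"dx":-0.06,"dy":-0.09,"dz":0,"rx":0,"ry":0,"rz":0,"fingers":0.2}
    - {"dx":-0.1,"dy":-0.13,"dz":0,"rx":0,"ry":0,"rz":0,"fingers":0.2}
    - {"dx":-0.15,"dy":-0.17,"dz":0,"rx":0,"ry":0,"rz":0,"fingers":0.2}

```text
clock: 5.6
eef_pos: [0.505, 0.0579, 0.2021]
orientation: [0.0, 0.47, 0.883, 0.0]
contact_force: [3.9, 0.1, -0.0]
gripper_width: 0.34
gripper_force: 25.7
```

arm_command:
  rows:
    - {"dx":-0.05,"dy":-0.03,"dz":0,"rx":0,"ry":0,"rz":0,"fingers":0.2}
    - {"dx":-0.1,"dy":-0.05,"dz":0,"rx":0,"ry":0,"rz":0,"fingers":0.2}
    - {"dx":-0.15,"dy":-0.07,"dz":0,"rx":0,"ry":0,"rz":0,"fingers":0.2}
    - {"dx":-0.21,"dy":-0.08,"dz":0,"rx":0,"ry":0,"rz":0,"fingers":0.2}

```text
clock: 6.0
eef_pos: [0.5128, 0.0251, 0.202]
orientation: [-0.0, 0.47, 0.883, 0.0]
contact_force: [2.7, 1.9, 1.4]
gripper_width: 0.338
gripper_force: 25.9
```

arm_command:
  rows:
    - {"dx":-0.05,"dy":0,"dz":0,"rx":0,"ry":0,"rz":0,"fingers":0.2}
    - {"dx":-0.11,"dy":0,"dz":0,"rx":0,"ry":0,"rz":0,"fingers":0.2}
    - {"dx":-0.16,"dy":0.01,"dz":0,"rx":0,"ry":0,"rz":0,"fingers":0.2}
    - {"dx":-0.22,"dy":0.03,"dz":0,"rx":0,"ry":0,"rz":0,"fingers":0.2}

```text
clock: 6.4
eef_pos: [0.5347, 0.0001, 0.202]
orientation: [-0.001, 0.469, 0.883, -0.001]
contact_force: [-0.9, 0.1, 5.2]
gripper_width: 0.341
gripper_force: 26.1
```

```bash
python3 -c "
from h import *
to((.5305,.112,.200),.6)
print(json.load(open('cmd.json')))
c='side';im=optics.read_camera(c);print(bot.state()['clock'],blobs(im,(3,100,80),(14,255,255),c,z=.09))
"
```

```text
t 6.4 pos [5.347e-01 1.000e-04 2.020e-01] yaw 0.593 shift [0.634 0.394 0.013] rz -0.004 F [-0.9  0.1  5.2] q [-0.02  0.34  1.81 -0.    0.99 -0.61] grip 0.341 26.124145542271435
{'cmd': [0.5348325990235658, 0.0007426788288993763], 'phi': 4.097000000000001, 'c': [0.575, 0.0585]}
6.45 []
```

Circle fit gives centre (0.575, 0.0573), r = 70.0 mm, with forces under 4 N. Next, a disc-angle tracker that uses all the caps, then spin-up.

```bash
cat >> h.py <<'E'
AX=dict(side=(.5745,.0638),top=(.5753,.0563)); GA=.051
def disc(im,cam):
    """angle mod 45 deg of crown grid (world), count, and copper world angle if seen"""
    a=np.array(AX[cam]); v=[]
    for n,uv,p in blobs(im,(16,90,70),(35,255,255),cam,z=.078,amin=25):
        d=p[:2]-a
        if abs(np.hypot(*d)-.105)<.005: v.append(np.arctan2(d[1],d[0]))
    m=np.angle(np.mean(np.exp(8j*np.array(v))))/8 if v else None
    cop=[np.arctan2(*(p[:2]-a-(np.array([0,.0]) ))[::-1]) for n,uv,p in blobs(im,(3,100,60),(14,255,255),cam,z=.083,amin=40)]
    return m,len(v),cop
def meas(pred=None,cams=("side",)):
    for cam in cams:
        t=bot.state()["clock"]; m,n,cop=disc(optics.read_camera(cam),cam)
        L=json.load(open("log.json")) if os.path.exists("log.json") else []
        if m is not None:
            th=m-GA  # theta mod 45deg
            if cop: ref=cop[0]-GA; pr=pred if pred is not None else ref; ref+=2*np.pi*round((pr-ref)/(2*np.pi))
            else: ref=pred
            th+=np.pi/4*round((ref-th)/(np.pi/4)); L.append([t,th]); json.dump(L,open("log.json","w"))
            print(cam,"t",round(t,2),"n",n,"cop",np.round(cop,3),"theta",round(th,3), "rate",[round((L[-1][1]-l[1])/(t-l[0]),3) for l in L[-3:-1] if t>l[0]+.3])
        else: print(cam,t,"none",cop)
E
python3 -c "
from h import *
for f in ('side0','top0','side2','top2'): print(f,disc(cv2.imread(f'pics/{f}.png')[:,:,::-1].copy(),f[:-1]))
s=json.load(open('cmd.json'));s['c']=[.575,.0573]; v=np.array(s['cmd'])-s['c']; print(np.arctan2(v[1],v[0])+2*np.pi,s['phi']);json.dump(s,open('cmd.json','w'))
meas(-2.4,('side','top'))
gen([[.14,.2,.26,.32,.32,.32,.32,.32],[.48]+[.32]*7])
"
```

```text
side0 (np.float64(-0.08263118503557067), 7, [np.float64(-2.4301821037762803)])
top0 (np.float64(-0.08427725986841315), 7, [np.float64(-2.4003038846898876)])
side2 (np.float64(-0.08188073027050201), 6, [np.float64(-2.4498971288549614)])
top2 (np.float64(-0.06864182828873125), 5, [np.float64(-2.4106649761898176)])
4.094845530206683 4.097000000000001
side t 6.45 n 7 cop [] theta -2.657 rate []
top t 6.5 n 6 cop [] theta -2.634 rate []
[(-0.06, 0.02), (-0.14, 0.08), (-0.22, 0.17), (-0.28, 0.3), (-0.3, 0.45), (-0.28, 0.59), (-0.2, 0.72), (-0.09, 0.82)]
[(0.21, 0.08), (0.35, 0.07), (0.49, 0.01), (0.61, -0.08), (0.68, -0.21), (0.72, -0.35), (0.71, -0.5), (0.65, -0.64)]
```

```bash
python3 -c "
from h import *
json.dump(dict(cmd=[0.5348325990235658, 0.0007426788288993763],phi=4.095,c=[.575,.0573]),open('cmd.json','w'))
json.dump([[6.45,-2.657+np.pi/4],[6.5,-2.634+np.pi/4]],open('log.json','w'))
gen([[.14,.2,.26,.28,.28,.28,.28,.28],[.42]+[.28]*7])
"
```

```text
[(-0.06, 0.02), (-0.14, 0.08), (-0.22, 0.17), (-0.28, 0.28), (-0.3, 0.41), (-0.29, 0.54), (-0.24, 0.66), (-0.17, 0.76)]
[(0.17, 0.11), (0.29, 0.14), (0.42, 0.13), (0.55, 0.09), (0.65, 0.01), (0.73, -0.09), (0.78, -0.21), (0.8, -0.34)]
```

arm_command:
  rows:
    - {"dx":-0.06,"dy":0.02,"dz":0,"rx":0,"ry":0,"rz":0,"fingers":0.2}
    - {"dx":-0.14,"dy":0.08,"dz":0,"rx":0,"ry":0,"rz":0,"fingers":0.2}
    - {"dx":-0.22,"dy":0.17,"dz":0,"rx":0,"ry":0,"rz":0,"fingers":0.2}
    - {"dx":-0.28,"dy":0.28,"dz":0,"rx":0,"ry":0,"rz":0,"fingers":0.2}
    - {"dx":-0.3,"dy":0.41,"dz":0,"rx":0,"ry":0,"rz":0,"fingers":0.2}
    - {"dx":-0.29,"dy":0.54,"dz":0,"rx":0,"ry":0,"rz":0,"fingers":0.2}
    - {"dx":-0.24,"dy":0.66,"dz":0,"rx":0,"ry":0,"rz":0,"fingers":0.2}
    - {"dx":-0.17,"dy":0.76,"dz":0,"rx":0,"ry":0,"rz":0,"fingers":0.2}

```text
clock: 7.35
eef_pos: [0.644, 0.0435, 0.2019]
orientation: [-0.0, 0.47, 0.883, -0.001]
contact_force: [-3.3, 0.5, 6.2]
gripper_width: 0.343
gripper_force: 26.2
```

```bash
python3 -c "
from h import *
meas(-.9)"
```

```text
side t 7.35 n 7 cop [-1.069] theta -1.119 rate [np.float64(0.836), np.float64(0.858)]
```

arm_command:
  rows:
    - {"dx":0.17,"dy":0.11,"dz":0,"rx":0,"ry":0,"rz":0,"fingers":0.2}
    - {"dx":0.29,"dy":0.14,"dz":0,"rx":0,"ry":0,"rz":0,"fingers":0.2}
    - {"dx":0.42,"dy":0.13,"dz":0,"rx":0,"ry":0,"rz":0,"fingers":0.2}
    - {"dx":0.55,"dy":0.09,"dz":0,"rx":0,"ry":0,"rz":0,"fingers":0.2}
    - {"dx":0.65,"dy":0.01,"dz":0,"rx":0,"ry":0,"rz":0,"fingers":0.2}
    - {"dx":0.73,"dy":-0.09,"dz":0,"rx":0,"ry":0,"rz":0,"fingers":0.2}
    - {"dx":0.78,"dy":-0.21,"dz":0,"rx":0,"ry":0,"rz":0,"fingers":0.2}
    - {"dx":0.8,"dy":-0.34,"dz":0,"rx":0,"ry":0,"rz":0,"fingers":0.2}

```text
clock: 8.2
eef_pos: [0.5337, 0.1142, 0.2019]
orientation: [0.001, 0.469, 0.883, -0.0]
contact_force: [5.7, -7.3, 1.9]
gripper_width: 0.338
gripper_force: 25.8
```

```bash
python3 -c "
from h import *
meas(.7)
gen([[.42]+[.28]*7])"
```

```text
side t 8.2 n 5 cop [0.384] theta 0.336 rate [np.float64(1.285), np.float64(1.713)]
[(-0.05, -0.19), (-0.12, -0.3), (-0.22, -0.38), (-0.34, -0.44), (-0.47, -0.45), (-0.59, -0.44), (-0.71, -0.38), (-0.81, -0.3)]
```

arm_command:
  rows:
    - {"dx":-0.05,"dy":-0.19,"dz":0,"rx":0,"ry":0,"rz":0,"fingers":0.2}
    - {"dx":-0.12,"dy":-0.3,"dz":0,"rx":0,"ry":0,"rz":0,"fingers":0.2}
    - {"dx":-0.22,"dy":-0.38,"dz":0,"rx":0,"ry":0,"rz":0,"fingers":0.2}
    - {"dx":-0.34,"dy":-0.44,"dz":0,"rx":0,"ry":0,"rz":0,"fingers":0.2}
    - {"dx":-0.47,"dy":-0.45,"dz":0,"rx":0,"ry":0,"rz":0,"fingers":0.2}
    - {"dx":-0.59,"dy":-0.44,"dz":0,"rx":0,"ry":0,"rz":0,"fingers":0.2}
    - {"dx":-0.71,"dy":-0.38,"dz":0,"rx":0,"ry":0,"rz":0,"fingers":0.2}
    - {"dx":-0.81,"dy":-0.3,"dz":0,"rx":0,"ry":0,"rz":0,"fingers":0.2}

```text
clock: 9.05
eef_pos: [0.5653, -0.0123, 0.2019]
orientation: [-0.0, 0.47, 0.883, -0.0]
contact_force: [-0.4, 4.9, 6.6]
gripper_width: 0.345
gripper_force: 26.2
```

```bash
python3 -c "
from h import *
meas(2.0)
gen([[.42]+[.28]*7])"
```

```text
side t 9.05 n 7 cop [2.052] theta 2.005 rate [np.float64(1.838), np.float64(1.963)]
[(-0.1, 0.17), (-0.12, 0.3), (-0.11, 0.43), (-0.06, 0.55), (0.02, 0.65), (0.13, 0.73), (0.25, 0.77), (0.38, 0.78)]
```

arm_command:
  rows:
    - {"dx":-0.1,"dy":0.17,"dz":0,"rx":0,"ry":0,"rz":0,"fingers":0.2}
    - {"dx":-0.12,"dy":0.3,"dz":0,"rx":0,"ry":0,"rz":0,"fingers":0.2}
    - {"dx":-0.11,"dy":0.43,"dz":0,"rx":0,"ry":0,"rz":0,"fingers":0.2}
    - {"dx":-0.06,"dy":0.55,"dz":0,"rx":0,"ry":0,"rz":0,"fingers":0.2}
    - {"dx":0.02,"dy":0.65,"dz":0,"rx":0,"ry":0,"rz":0,"fingers":0.2}
    - {"dx":0.13,"dy":0.73,"dz":0,"rx":0,"ry":0,"rz":0,"fingers":0.2}
    - {"dx":0.25,"dy":0.77,"dz":0,"rx":0,"ry":0,"rz":0,"fingers":0.2}
    - {"dx":0.38,"dy":0.78,"dz":0,"rx":0,"ry":0,"rz":0,"fingers":0.2}

```text
clock: 9.9
eef_pos: [0.6296, 0.1017, 0.2018]
orientation: [-0.0, 0.469, 0.883, -0.001]
contact_force: [-4.1, -3.2, 6.8]
gripper_width: 0.342
gripper_force: 26.5
```

```bash
cat > fit.py <<'E'
from h import *
from scipy.optimize import least_squares
# crank speed profile: (t0,t1,Omega) built from the rows executed
def prof(t,P):
    for a,b,w in P:
        if a<=t<b: return w
    return 0.
def sim(q,P,t0,th0,w0,te,dt=.005):
    tau,s,beta=q; th,w=th0,w0; T=[t0];TH=[th];WW=[w]; t=t0   # tau=I/k, s=D/k, beta=b/k
    while t<te-1e-9:
        a=prof(t,P)-w-beta*w; a=(a-s if (w>0 or a>s) else 0.)/tau
        w=max(0,w+a*dt); th+=w*dt; t+=dt; T.append(t);TH.append(th);WW.append(w)
    return np.array(T),np.array(TH),np.array(WW)
def lsq(P,th0=-2.490,t0=4.75):
    L=np.array(json.load(open("log.json")))
    f=lambda q:np.interp(L[:,0],*sim((q[0],q[1],.1),P,t0,th0,0.,L[-1,0]+.01)[:2])-L[:,1]
    return least_squares(f,[.6,.5],diff_step=.02,bounds=([.2,.1],[1.5,2.]))
def P0():
    P=[(4.8,4.9,.8),(4.9,5.1,1.),(5.1,6.4,1.2)]; t=6.55
    for w in (1.4,2.,2.6,2.8,2.8,2.8,2.8,2.8): P.append((t,t+.1,w)); t+=.1
    return P,t
def add(P,t,steps):  # a 0.05 s camera pause, then the rows
    t+=.05
    for s in steps: P.append((t,t+.1,s*10)); t+=.1
    return t
E
python3 -c "
from fit import *
meas(3.75)
P,t=P0()
for _ in range(3): t=add(P,t,[.42]+[.28]*7)
r=lsq(P); print(t,r.x,r.fun.round(3)); T,H,w=sim((*r.x,.1),P,4.75,-2.49,0,t); print([(round(a,2),round(b,2)) for a,b in zip(T[::20],w[::20])])
gen([[.43]+[.29]*7])"
```

```text
side t 9.9 n 5 cop [-2.481] theta 3.737 rate [np.float64(2.0), np.float64(2.037)]
9.89999999999999 [0.76898749 0.48817937] [-0.027 -0.026 -0.017 -0.018  0.003  0.028]
[(np.float64(4.75), np.float64(0.0)), (np.float64(4.85), np.float64(0.02)), (np.float64(4.95), np.float64(0.06)), (np.float64(5.05), np.float64(0.12)), (np.float64(5.15), np.float64(0.18)), (np.float64(5.25), np.float64(0.24)), (np.float64(5.35), np.float64(0.29)), (np.float64(5.45), np.float64(0.34)), (np.float64(5.55), np.float64(0.38)), (np.float64(5.65), np.float64(0.42)), (np.float64(5.75), np.float64(0.45)), (np.float64(5.85), np.float64(0.47)), (np.float64(5.95), np.float64(0.5)), (np.float64(6.05), np.float64(0.52)), (np.float64(6.15), np.float64(0.54)), (np.float64(6.25), np.float64(0.55)), (np.float64(6.35), np.float64(0.56)), (np.float64(6.45), np.float64(0.51)), (np.float64(6.55), np.float64(0.38)), (np.float64(6.65), np.float64(0.43)), (np.float64(6.75), np.float64(0.55)), (np.float64(6.85), np.float64(0.73)), (np.float64(6.95), np.float64(0.92)), (np.float64(7.05), np.float64(1.07)), (np.float64(7.15), np.
[... 458 characters left out ...]
at64(1.96)), (np.float64(8.45), np.float64(1.98)), (np.float64(8.55), np.float64(2.0)), (np.float64(8.65), np.float64(2.01)), (np.float64(8.75), np.float64(2.02)), (np.float64(8.85), np.float64(2.04)), (np.float64(8.95), np.float64(2.04)), (np.float64(9.05), np.float64(2.05)), (np.float64(9.15), np.float64(1.98)), (np.float64(9.25), np.float64(2.08)), (np.float64(9.35), np.float64(2.08)), (np.float64(9.45), np.float64(2.09)), (np.float64(9.55), np.float64(2.09)), (np.float64(9.65), np.float64(2.09)), (np.float64(9.75), np.float64(2.09)), (np.float64(9.85), np.float64(2.09))]
[(0.19, -0.06), (0.3, -0.14), (0.38, -0.25), (0.42, -0.38), (0.43, -0.51), (0.4, -0.64), (0.33, -0.76), (0.23, -0.85)]
```

arm_command:
  rows:
    - {"dx":0.19,"dy":-0.06,"dz":0,"rx":0,"ry":0,"rz":0,"fingers":0.2}
    - {"dx":0.3,"dy":-0.14,"dz":0,"rx":0,"ry":0,"rz":0,"fingers":0.2}
    - {"dx":0.38,"dy":-0.25,"dz":0,"rx":0,"ry":0,"rz":0,"fingers":0.2}
    - {"dx":0.42,"dy":-0.38,"dz":0,"rx":0,"ry":0,"rz":0,"fingers":0.2}
    - {"dx":0.43,"dy":-0.51,"dz":0,"rx":0,"ry":0,"rz":0,"fingers":0.2}
    - {"dx":0.4,"dy":-0.64,"dz":0,"rx":0,"ry":0,"rz":0,"fingers":0.2}
    - {"dx":0.33,"dy":-0.76,"dz":0,"rx":0,"ry":0,"rz":0,"fingers":0.2}
    - {"dx":0.23,"dy":-0.85,"dz":0,"rx":0,"ry":0,"rz":0,"fingers":0.2}

```text
clock: 10.75
eef_pos: [0.5049, 0.0581, 0.202]
orientation: [0.001, 0.469, 0.883, 0.0]
contact_force: [4.8, -0.0, 0.4]
gripper_width: 0.344
gripper_force: 26.0
```

```bash
python3 -c "
from h import *
print(bot.state()['clock'])
gen([[.28]*8])
gen([[.42]+[.28]*7,[.28]*8])"
```

```text
10.75
[(-0.12, -0.06), (-0.25, -0.08), (-0.38, -0.07), (-0.5, -0.02), (-0.6, 0.06), (-0.68, 0.16), (-0.72, 0.28), (-0.73, 0.41)]
[(0.05, 0.19), (0.13, 0.3), (0.23, 0.38), (0.35, 0.43), (0.48, 0.44), (0.61, 0.42), (0.72, 0.36), (0.82, 0.27)]
[(0.07, -0.11), (0.11, -0.23), (0.1, -0.36), (0.07, -0.49), (-0.0, -0.6), (-0.1, -0.69), (-0.21, -0.74), (-0.34, -0.76)]
```

arm_command:
  rows:
    - {"dx":-0.12,"dy":-0.06,"dz":0,"rx":0,"ry":0,"rz":0,"fingers":0.2}
    - {"dx":-0.25,"dy":-0.08,"dz":0,"rx":0,"ry":0,"rz":0,"fingers":0.2}
    - {"dx":-0.38,"dy":-0.07,"dz":0,"rx":0,"ry":0,"rz":0,"fingers":0.2}
    - {"dx":-0.5,"dy":-0.02,"dz":0,"rx":0,"ry":0,"rz":0,"fingers":0.2}
    - {"dx":-0.6,"dy":0.06,"dz":0,"rx":0,"ry":0,"rz":0,"fingers":0.2}
    - {"dx":-0.68,"dy":0.16,"dz":0,"rx":0,"ry":0,"rz":0,"fingers":0.2}
    - {"dx":-0.72,"dy":0.28,"dz":0,"rx":0,"ry":0,"rz":0,"fingers":0.2}
    - {"dx":-0.73,"dy":0.41,"dz":0,"rx":0,"ry":0,"rz":0,"fingers":0.2}

```text
clock: 11.55
eef_pos: [0.6182, 0.0017, 0.2019]
orientation: [-0.0, 0.47, 0.883, -0.0]
contact_force: [-2.6, 2.1, 5.8]
gripper_width: 0.34
gripper_force: 26.4
```

```bash
python3 -c "
from h import *
meas(7.2)"
```

```text
side t 11.55 n 7 cop [0.947] theta 7.184 rate [np.float64(2.072), np.float64(2.09)]
```

arm_command:
  rows:
    - {"dx":0.05,"dy":0.19,"dz":0,"rx":0,"ry":0,"rz":0,"fingers":0.2}
    - {"dx":0.13,"dy":0.3,"dz":0,"rx":0,"ry":0,"rz":0,"fingers":0.2}
    - {"dx":0.23,"dy":0.38,"dz":0,"rx":0,"ry":0,"rz":0,"fingers":0.2}
    - {"dx":0.35,"dy":0.43,"dz":0,"rx":0,"ry":0,"rz":0,"fingers":0.2}
    - {"dx":0.48,"dy":0.44,"dz":0,"rx":0,"ry":0,"rz":0,"fingers":0.2}
    - {"dx":0.61,"dy":0.42,"dz":0,"rx":0,"ry":0,"rz":0,"fingers":0.2}
    - {"dx":0.72,"dy":0.36,"dz":0,"rx":0,"ry":0,"rz":0,"fingers":0.2}
    - {"dx":0.82,"dy":0.27,"dz":0,"rx":0,"ry":0,"rz":0,"fingers":0.2}

```text
clock: 12.4
eef_pos: [0.5822, 0.1271, 0.2019]
orientation: [0.0, 0.469, 0.883, -0.0]
contact_force: [0.6, -4.1, 5.8]
gripper_width: 0.342
gripper_force: 26.3
```

arm_command:
  rows:
    - {"dx":0.07,"dy":-0.11,"dz":0,"rx":0,"ry":0,"rz":0,"fingers":0.2}
    - {"dx":0.11,"dy":-0.23,"dz":0,"rx":0,"ry":0,"rz":0,"fingers":0.2}
    - {"dx":0.1,"dy":-0.36,"dz":0,"rx":0,"ry":0,"rz":0,"fingers":0.2}
    - {"dx":0.07,"dy":-0.49,"dz":0,"rx":0,"ry":0,"rz":0,"fingers":0.2}
    - {"dx":0,"dy":-0.6,"dz":0,"rx":0,"ry":0,"rz":0,"fingers":0.2}
    - {"dx":-0.1,"dy":-0.69,"dz":0,"rx":0,"ry":0,"rz":0,"fingers":0.2}
    - {"dx":-0.21,"dy":-0.74,"dz":0,"rx":0,"ry":0,"rz":0,"fingers":0.2}
    - {"dx":-0.34,"dy":-0.76,"dz":0,"rx":0,"ry":0,"rz":0,"fingers":0.2}

```text
clock: 13.2
eef_pos: [0.5158, 0.02, 0.202]
orientation: [-0.001, 0.469, 0.883, -0.0]
contact_force: [2.7, 1.3, 4.9]
gripper_width: 0.346
gripper_force: 26.3
```

```bash
python3 -c "
from fit import *
meas(10.7)
P,t=P0()
for _ in range(3): t=add(P,t,[.42]+[.28]*7)
t=add(P,t,[.43]+[.29]*7+[.28]*8)
t=add(P,t,[.42]+[.28]*15)
r=lsq(P); print(t,r.x,r.fun.round(3)); T,H,w=sim((*r.x,.1),P,4.75,-2.49,0,t); print([(round(float(a),2),round(float(b),2)) for a,b in zip(T,w) if a>7.3][::40])
gen([[.42]+[.28]*7,[.28]*8])"
```

```text
side t 13.2 n 7 cop [] theta 10.582 rate [np.float64(2.074), np.float64(2.059)]
13.19999999999998 [0.65639166 0.54403565] [-0.037 -0.039 -0.027 -0.001  0.012  0.008  0.006  0.003]
[(7.3, 1.44), (7.5, 1.63), (7.7, 1.75), (7.9, 1.84), (8.1, 1.9), (8.3, 1.86), (8.51, 1.99), (8.71, 2.01), (8.91, 2.02), (9.11, 1.84), (9.31, 2.06), (9.51, 2.05), (9.71, 2.05), (9.91, 2.03), (10.11, 2.09), (10.31, 2.11), (10.51, 2.12), (10.71, 2.12), (10.91, 2.11), (11.11, 2.09), (11.31, 2.08), (11.51, 2.07), (11.71, 2.09), (11.91, 2.08), (12.11, 2.07), (12.31, 2.06), (12.51, 2.06), (12.71, 2.06), (12.91, 2.06), (13.11, 2.05)]
[(-0.19, 0.03), (-0.31, 0.1), (-0.4, 0.19), (-0.46, 0.31), (-0.48, 0.43), (-0.47, 0.56), (-0.43, 0.69), (-0.35, 0.79)]
[(0.1, 0.08), (0.23, 0.13), (0.36, 0.14), (0.48, 0.11), (0.6, 0.06), (0.7, -0.03), (0.76, -0.14), (0.8, -0.27)]
```

arm_command:
  rows:
    - {"dx":-0.19,"dy":0.03,"dz":0,"rx":0,"ry":0,"rz":0,"fingers":0.2}
    - {"dx":-0.31,"dy":0.1,"dz":0,"rx":0,"ry":0,"rz":0,"fingers":0.2}
    - {"dx":-0.4,"dy":0.19,"dz":0,"rx":0,"ry":0,"rz":0,"fingers":0.2}
    - {"dx":-0.46,"dy":0.31,"dz":0,"rx":0,"ry":0,"rz":0,"fingers":0.2}
    - {"dx":-0.48,"dy":0.43,"dz":0,"rx":0,"ry":0,"rz":0,"fingers":0.2}
    - {"dx":-0.47,"dy":0.56,"dz":0,"rx":0,"ry":0,"rz":0,"fingers":0.2}
    - {"dx":-0.43,"dy":0.69,"dz":0,"rx":0,"ry":0,"rz":0,"fingers":0.2}
    - {"dx":-0.35,"dy":0.79,"dz":0,"rx":0,"ry":0,"rz":0,"fingers":0.2}

```text
clock: 14.05
eef_pos: [0.6442, 0.0439, 0.2018]
orientation: [-0.001, 0.47, 0.883, -0.001]
contact_force: [-3.1, 0.5, 7.1]
gripper_width: 0.34
gripper_force: 26.6
```

arm_command:
  rows:
    - {"dx":0.1,"dy":0.08,"dz":0,"rx":0,"ry":0,"rz":0,"fingers":0.2}
    - {"dx":0.23,"dy":0.13,"dz":0,"rx":0,"ry":0,"rz":0,"fingers":0.2}
    - {"dx":0.36,"dy":0.14,"dz":0,"rx":0,"ry":0,"rz":0,"fingers":0.2}
    - {"dx":0.48,"dy":0.11,"dz":0,"rx":0,"ry":0,"rz":0,"fingers":0.2}
    - {"dx":0.6,"dy":0.06,"dz":0,"rx":0,"ry":0,"rz":0,"fingers":0.2}
    - {"dx":0.7,"dy":-0.03,"dz":0,"rx":0,"ry":0,"rz":0,"fingers":0.2}
    - {"dx":0.76,"dy":-0.14,"dz":0,"rx":0,"ry":0,"rz":0,"fingers":0.2}
    - {"dx":0.8,"dy":-0.27,"dz":0,"rx":0,"ry":0,"rz":0,"fingers":0.2}

```text
clock: 14.85
eef_pos: [0.5431, 0.12, 0.2019]
orientation: [0.001, 0.469, 0.883, -0.001]
contact_force: [4.0, -7.5, 2.3]
gripper_width: 0.338
gripper_force: 26.3
```

```bash
cat >> fit.py <<'E'
def hist():
    P,t=P0()
    for _ in range(3): t=add(P,t,[.42]+[.28]*7)
    t=add(P,t,[.43]+[.29]*7+[.28]*8)
    t=add(P,t,[.42]+[.28]*15); t=add(P,t,[.42]+[.28]*15)
    return P,t
E
python3 -c "
from fit import *
meas(14.0)
P,t=hist(); r=lsq(P); print(t,r.x,r.fun.round(3)); n=len(P)
_,H,w=sim((*r.x,.1),P,4.75,-2.49,0,t); print('now',H[-1],w[-1])
for plan in ([.38,.24,.2,.16,.12,.12,.12,.12],[.38,.24,.2,.18,.16,.14,.12,.12],[.4]+[.25]*3+[.2]*4):
    Q=list(P); te=add(Q,t,plan); T,H,w=sim((*r.x,.1),Q,4.75,-2.49,0,te+2.5); print(plan,'at end',np.interp(te,T,H),np.interp(te,T,w),'if stop',H[-1],'goal',6*np.pi)
"
```

```text
side t 14.85 n 6 cop [1.453] theta 13.964 rate [np.float64(2.055), np.float64(2.05)]
14.849999999999975 [0.6547131  0.54474748] [-0.037 -0.039 -0.027 -0.     0.012  0.008  0.006  0.001  0.002]
now 13.96602755032982 2.052301835045741
[0.38, 0.24, 0.2, 0.16, 0.12, 0.12, 0.12, 0.12] at end 15.39223352102426 1.1714478853947587 if stop 15.727414297753027 goal 18.84955592153876
[0.38, 0.24, 0.2, 0.18, 0.16, 0.14, 0.12, 0.12] at end 15.424502893274964 1.2399980890880733 if stop 15.788312098436327 goal 18.84955592153876
[0.4, 0.25, 0.25, 0.25, 0.2, 0.2, 0.2, 0.2] at end 15.56279334574241 1.637218201665824 if stop 16.100534647286665 goal 18.84955592153876
```

```bash
python3 -c "
from fit import *
gen([[.4]+[.25]*3+[.2]*4,[.2]*8])"
```

```text
[(-0.02, -0.19), (-0.06, -0.29), (-0.13, -0.38), (-0.23, -0.46), (-0.31, -0.5), (-0.4, -0.52), (-0.49, -0.52), (-0.59, -0.51)]
[(-0.08, 0.03), (-0.16, 0.08), (-0.23, 0.15), (-0.28, 0.22), (-0.32, 0.31), (-0.34, 0.4), (-0.34, 0.49), (-0.32, 0.58)]
```

arm_command:
  rows:
    - {"dx":-0.02,"dy":-0.19,"dz":0,"rx":0,"ry":0,"rz":0,"fingers":0.2}
    - {"dx":-0.06,"dy":-0.29,"dz":0,"rx":0,"ry":0,"rz":0,"fingers":0.2}
    - {"dx":-0.13,"dy":-0.38,"dz":0,"rx":0,"ry":0,"rz":0,"fingers":0.2}
    - {"dx":-0.23,"dy":-0.46,"dz":0,"rx":0,"ry":0,"rz":0,"fingers":0.2}
    - {"dx":-0.31,"dy":-0.5,"dz":0,"rx":0,"ry":0,"rz":0,"fingers":0.2}
    - {"dx":-0.4,"dy":-0.52,"dz":0,"rx":0,"ry":0,"rz":0,"fingers":0.2}
    - {"dx":-0.49,"dy":-0.52,"dz":0,"rx":0,"ry":0,"rz":0,"fingers":0.2}
    - {"dx":-0.59,"dy":-0.51,"dz":0,"rx":0,"ry":0,"rz":0,"fingers":0.2}

```text
clock: 15.7
eef_pos: [0.5298, 0.0034, 0.202]
orientation: [-0.0, 0.47, 0.883, 0.001]
contact_force: [3.8, 5.2, 2.6]
gripper_width: 0.346
gripper_force: 26.3
```

arm_command:
  rows:
    - {"dx":-0.08,"dy":0.03,"dz":0,"rx":0,"ry":0,"rz":0,"fingers":0.2}
    - {"dx":-0.16,"dy":0.08,"dz":0,"rx":0,"ry":0,"rz":0,"fingers":0.2}
    - {"dx":-0.23,"dy":0.15,"dz":0,"rx":0,"ry":0,"rz":0,"fingers":0.2}
    - {"dx":-0.28,"dy":0.22,"dz":0,"rx":0,"ry":0,"rz":0,"fingers":0.2}
    - {"dx":-0.32,"dy":0.31,"dz":0,"rx":0,"ry":0,"rz":0,"fingers":0.2}
    - {"dx":-0.34,"dy":0.4,"dz":0,"rx":0,"ry":0,"rz":0,"fingers":0.2}
    - {"dx":-0.34,"dy":0.49,"dz":0,"rx":0,"ry":0,"rz":0,"fingers":0.2}
    - {"dx":-0.32,"dy":0.58,"dz":0,"rx":0,"ry":0,"rz":0,"fingers":0.2}

```text
clock: 16.5
eef_pos: [0.6289, 0.0123, 0.2019]
orientation: [0.0, 0.469, 0.883, -0.001]
contact_force: [0.3, -0.3, 5.6]
gripper_width: 0.341
gripper_force: 26.5
```

```bash
python3 -c "
from fit import *
meas(16.7)
P,t=hist(); t=add(P,t,[.4]+[.25]*3+[.2]*12); r=lsq(P); print(t,r.x,r.fun.round(3))
_,H,w=sim((*r.x,.1),P,4.75,-2.49,0,t); print('now',H[-1],w[-1])
for x in (.1,.12,.14,.15,.16,.18):
    plan=[x*1.5]+[x]*7
    Q=list(P); te=add(Q,t,plan); T,H,w=sim((*r.x,.1),Q,4.75,-2.49,0,te+2.5); print(x,'at end',np.interp(te,T,H),np.interp(te,T,w),'if stop',H[-1],'goal',6*np.pi)
"
```

```text
side t 16.5 n 7 cop [-1.998] theta 16.797 rate [np.float64(1.883), np.float64(1.717)]
16.49999999999998 [0.66574228 0.54069898] [-0.038 -0.039 -0.029 -0.006  0.007  0.005  0.007  0.009  0.016 -0.014]
now 16.783517678849414 1.4110820517367486
0.1 at end 17.58768308499193 0.6626051779543828 if stop 17.73251363745597 goal 18.84955592153876
0.12 at end 17.6594261536503 0.8005585133790369 if stop 17.853610506698445 goal 18.84955592153876
0.14 at end 17.73116922230873 0.9385118488036936 if stop 17.97810178688592 goal 18.84955592153876
0.15 at end 17.76704075663792 1.0074885165160208 if stop 18.041419126033862 goal 18.84955592153876
0.16 at end 17.80291229096713 1.0764651842283481 if stop 18.105362918866412 goal 18.84955592153876
0.18 at end 17.874655359625496 1.2144185196530033 if stop 18.234925368550794 goal 18.84955592153876
```

```bash
python3 -c "
from fit import *
P,t=hist(); t=add(P,t,[.4]+[.25]*3+[.2]*12); q=(.666,.541,.1)
A=[.21]+[.14]*7
for B in ([.1]*8,[.12]*4+[.1]*4,[.12]*8):
    Q=list(P); te=add(Q,t,A+B); T,H,w=sim(q,Q,4.75,-2.49,0,te+2.5); print(B,np.interp(te,T,H),np.interp(te,T,w),'if stop',H[-1],'goal',6*np.pi)
gen([A,[.1]*8])
"
```

```text
[0.1, 0.1, 0.1, 0.1, 0.1, 0.1, 0.1, 0.1] 18.291301623220292 0.5555234132586602 if stop 18.40071278849729 goal 18.84955592153876
[0.12, 0.12, 0.12, 0.12, 0.1, 0.1, 0.1, 0.1] 18.33676038404205 0.6009365292254631 if stop 18.46085353348501 goal 18.84955592153876
[0.12, 0.12, 0.12, 0.12, 0.12, 0.12, 0.12, 0.12] 18.35654886612276 0.6891010556616441 if stop 18.51057203419821 goal 18.84955592153876
[(0.03, 0.1), (0.07, 0.15), (0.11, 0.2), (0.16, 0.24), (0.21, 0.28), (0.27, 0.31), (0.33, 0.33), (0.4, 0.34)]
[(0.05, -0.0), (0.09, -0.0), (0.14, -0.01), (0.18, -0.02), (0.23, -0.04), (0.27, -0.06), (0.31, -0.08), (0.35, -0.11)]
```

arm_command:
  rows:
    - {"dx":0.03,"dy":0.1,"dz":0,"rx":0,"ry":0,"rz":0,"fingers":0.2}
    - {"dx":0.07,"dy":0.15,"dz":0,"rx":0,"ry":0,"rz":0,"fingers":0.2}
    - {"dx":0.11,"dy":0.2,"dz":0,"rx":0,"ry":0,"rz":0,"fingers":0.2}
    - {"dx":0.16,"dy":0.24,"dz":0,"rx":0,"ry":0,"rz":0,"fingers":0.2}
    - {"dx":0.21,"dy":0.28,"dz":0,"rx":0,"ry":0,"rz":0,"fingers":0.2}
    - {"dx":0.27,"dy":0.31,"dz":0,"rx":0,"ry":0,"rz":0,"fingers":0.2}
    - {"dx":0.33,"dy":0.33,"dz":0,"rx":0,"ry":0,"rz":0,"fingers":0.2}
    - {"dx":0.4,"dy":0.34,"dz":0,"rx":0,"ry":0,"rz":0,"fingers":0.2}

```text
clock: 17.35
eef_pos: [0.6368, 0.0909, 0.2019]
orientation: [-0.0, 0.469, 0.883, -0.001]
contact_force: [-1.1, -1.9, 5.8]
gripper_width: 0.338
gripper_force: 26.6
```

arm_command:
  rows:
    - {"dx":0.05,"dy":0,"dz":0,"rx":0,"ry":0,"rz":0,"fingers":0.2}
    - {"dx":0.09,"dy":0,"dz":0,"rx":0,"ry":0,"rz":0,"fingers":0.2}
    - {"dx":0.14,"dy":-0.01,"dz":0,"rx":0,"ry":0,"rz":0,"fingers":0.2}
    - {"dx":0.18,"dy":-0.02,"dz":0,"rx":0,"ry":0,"rz":0,"fingers":0.2}
    - {"dx":0.23,"dy":-0.04,"dz":0,"rx":0,"ry":0,"rz":0,"fingers":0.2}
    - {"dx":0.27,"dy":-0.06,"dz":0,"rx":0,"ry":0,"rz":0,"fingers":0.2}
    - {"dx":0.31,"dy":-0.08,"dz":0,"rx":0,"ry":0,"rz":0,"fingers":0.2}
    - {"dx":0.35,"dy":-0.11,"dz":0,"rx":0,"ry":0,"rz":0,"fingers":0.2}

```text
clock: 18.15
eef_pos: [0.5938, 0.1249, 0.2019]
orientation: [-0.0, 0.469, 0.883, -0.001]
contact_force: [-1.2, -2.3, 5.8]
gripper_width: 0.342
gripper_force: 26.6
```

```bash
python3 -c "
from fit import *
meas(18.3)
P,t=hist(); t=add(P,t,[.4]+[.25]*3+[.2]*12); t=add(P,t,[.21]+[.14]*7+[.1]*8); q=(.666,.541,.1)
L=json.load(open('log.json'))[-1][1]
for B in ([.15]+[.1]*3,[.15]+[.1]*4,[.15]+[.1]*5,[.15]+[.1]*6,[.15]+[.1]*7):
    T,H,w=sim(q,P,4.75,-2.49,0,t); Q=list(P); te=add(Q,t,B); T,H,w=sim(q,Q,t,L,w[-1],te+2); print(len(B),np.interp(te,T,H),np.interp(te,T,w),'if stop',H[-1],'goal',6*np.pi)
"
```

```text
side t 18.15 n 7 cop [] theta 18.344 rate [np.float64(1.327), np.float64(0.938)]
4 18.57032519272968 0.48424253638240805 if stop 18.660092983170898 goal 18.84955592153876
5 18.618198014291863 0.47400770864828606 if stop 18.70492174966247 goal 18.84955592153876
6 18.665131627059914 0.4653370439323921 if stop 18.749302004780166 goal 18.84955592153876
7 18.711269567955064 0.4579914951289858 if stop 18.793296174419343 goal 18.84955592153876
8 18.756733437511336 0.45176854810113964 if stop 18.836957559855247 goal 18.84955592153876
```

```bash
python3 -c "
from fit import *
gen([[.15]+[.1]*6+[0]])"
```

```text
[(0.05, -0.05), (0.07, -0.09), (0.1, -0.13), (0.12, -0.17), (0.14, -0.21), (0.15, -0.26), (0.16, -0.3), (0.16, -0.3)]
```

arm_command:
  rows:
    - {"dx":0.05,"dy":-0.05,"dz":0,"rx":0,"ry":0,"rz":0,"fingers":0.2}
    - {"dx":0.07,"dy":-0.09,"dz":0,"rx":0,"ry":0,"rz":0,"fingers":0.2}
    - {"dx":0.1,"dy":-0.13,"dz":0,"rx":0,"ry":0,"rz":0,"fingers":0.2}
    - {"dx":0.12,"dy":-0.17,"dz":0,"rx":0,"ry":0,"rz":0,"fingers":0.2}
    - {"dx":0.14,"dy":-0.21,"dz":0,"rx":0,"ry":0,"rz":0,"fingers":0.2}
    - {"dx":0.15,"dy":-0.26,"dz":0,"rx":0,"ry":0,"rz":0,"fingers":0.2}
    - {"dx":0.16,"dy":-0.3,"dz":0,"rx":0,"ry":0,"rz":0,"fingers":0.2}
    - {"dx":0.16,"dy":-0.3,"dz":0,"rx":0,"ry":0,"rz":0,"fingers":0.2}

```text
clock: 19.0
eef_pos: [0.5426, 0.1194, 0.2019]
orientation: [-0.0, 0.469, 0.883, -0.001]
contact_force: [0.5, -1.3, 5.2]
gripper_width: 0.344
gripper_force: 26.5
```

arm_command:
  rows:
    - {"dx":0,"dy":0,"dz":0,"rx":0,"ry":0,"rz":0,"fingers":0.2}
    - {"dx":0,"dy":0,"dz":0,"rx":0,"ry":0,"rz":0,"fingers":0.2}
    - {"dx":0,"dy":0,"dz":0,"rx":0,"ry":0,"rz":0,"fingers":0.2}
    - {"dx":0,"dy":0,"dz":0,"rx":0,"ry":0,"rz":0,"fingers":0.2}
    - {"dx":0,"dy":0,"dz":0,"rx":0,"ry":0,"rz":0,"fingers":0.2}

```text
clock: 19.5
eef_pos: [0.5433, 0.1197, 0.2019]
orientation: [-0.0, 0.469, 0.883, -0.001]
contact_force: [0.5, -0.9, 5.8]
gripper_width: 0.338
gripper_force: 26.5
```

```bash
python3 -c "
from fit import *
meas(18.8,('side','top'))
for c in ('side','top'): print(see('copper_cap',c),see('gauge_point',c)); cv2.imwrite(f'pics/{c}3.png',optics.read_camera(c)[:,:,::-1])
meas(18.8,('side','top'))
a=cv2.imread('pics/top3.png')[80:260,180:340];b=cv2.imread('pics/side3.png')[130:310,180:340]
cv2.imwrite('pics/c3.png',cv2.resize(np.hstack([a,b]),None,fx=2.5,fy=2.5))
"
```

```text
side t 19.5 n 6 cop [0.015] theta 18.82 rate [np.float64(0.674), np.float64(0.352)]
top t 19.55 n 6 cop [-0.025] theta 18.815 rate [np.float64(0.336)]
[(0.72, [0.6834, 0.0632, 0.0866])] [(0.71, [0.6786, 0.0656, 0.0893])]
[(0.88, [0.6838, 0.0557, 0.0836])] [(0.67, [0.683, 0.0618, 0.0907])]
side t 19.9 n 6 cop [0.014] theta 18.82 rate [np.float64(-0.001), np.float64(0.014)]
top t 19.95 n 6 cop [-0.031] theta 18.817 rate [np.float64(0.005)]
```

View pics/c3.png

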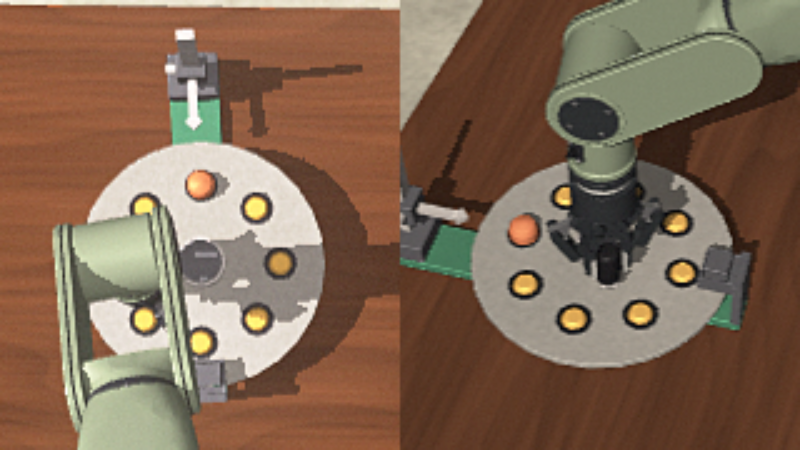

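The disc is at rest at about −0.03 rad (3 mm), and in the picture the copper cap (200,184 top) sits in line with the pointer (194,125). Now release and retreat upward.

arm_command:
  rows:
    - {"dx":0,"dy":0,"dz":0,"rx":0,"ry":0,"rz":0,"fingers":0.45}
    - {"dx":0,"dy":0,"dz":0,"rx":0,"ry":0,"rz":0,"fingers":0.6}
    - {"dx":0,"dy":0,"dz":0,"rx":0,"ry":0,"rz":0,"fingers":0.8}
    - {"dx":0,"dy":0,"dz":0,"rx":0,"ry":0,"rz":0,"fingers":1}
    - {"dx":0,"dy":0,"dz":0,"rx":0,"ry":0,"rz":0,"fingers":1}
    - {"dx":0,"dy":0,"dz":0,"rx":0,"ry":0,"rz":0,"fingers":1}

```text
clock: 20.6
eef_pos: [0.5428, 0.1201, 0.2018]
orientation: [-0.0, 0.47, 0.883, -0.0]
contact_force: [-0.8, -0.1, 1.1]
gripper_width: 0.999
gripper_force: 0.0
```

arm_command:
  rows:
    - {"dx":0,"dy":0,"dz":-0.15,"rx":0,"ry":0,"rz":0,"fingers":1}
    - {"dx":0,"dy":0,"dz":-0.4,"rx":0,"ry":0,"rz":0,"fingers":1}
    - {"dx":0,"dy":0,"dz":-0.7,"rx":0,"ry":0,"rz":0,"fingers":1}
    - {"dx":0,"dy":0,"dz":-0.9,"rx":0,"ry":0,"rz":0,"fingers":1}
    - {"dx":0,"dy":0,"dz":-0.9,"rx":0,"ry":0,"rz":0,"fingers":1}
    - {"dx":0,"dy":0,"dz":-0.9,"rx":0,"ry":0,"rz":0,"fingers":1}

```text
clock: 21.2
eef_pos: [0.5428, 0.1202, 0.3372]
orientation: [0.0, 0.47, 0.883, 0.0]
contact_force: [0.2, -0.6, -0.3]
gripper_width: 0.997
gripper_force: 0.0
```

```bash
python3 -c "
from fit import *
to((.5305,.112,.200),.6)
meas(18.8,('side','top'))
print(see('shoe','top'),see('copper_cap','side'),see('copper_cap','top'))
"
```

```text
t 21.2 pos [0.5428 0.1202 0.3372] yaw 0.593 shift [ 0.001 -0.099  0.915] rz -0.004 F [ 0.2 -0.6 -0.3] q [ 0.2   0.27  1.55 -0.    1.32 -0.4 ] grip 0.997 0.0
side t 21.2 n 7 cop [0.017] theta 18.812 rate [np.float64(-0.006), np.float64(-0.004)]
top t 21.25 n 5 cop [-0.023] theta 18.819 rate [np.float64(0.001)]
[(0.4, [0.4322, 0.0451, 0.0693])] [(0.72, [0.6846, 0.0616, 0.0887])] [(0.72, [0.6851, 0.0582, 0.0852])]
```

```bash
python3 -c "
from station import bot
print(bot.close_job())"
```

```text
the job is handed in; nothing more can be done
None
```

The job is handed in. Driven by the knob only, the disc ran at about 1.8–2.1 rad/s (camera angles and a fitted model) from about 8.1 s to 14.9 s, and came to rest with the copper cap about 3–4 mm from the pointer. The knob was then released and the arm raised clear, all by about 21 s of the 58 s allowed.

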